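# Seat the six-sided test block in the floating sloped nest and clamp it

## Task

Load the sloping specimen holder: put the six-sided test block fully home, flat on the floor of the matching six-sided nest, pressing only gently and feeling for the nest, which floats from side to side. With the block home, swing the clamp bar down until it rests on the block and let go. Leave the round block, the square block and the wrench where they lie.

Things in the scene. Friction and masses are not known exactly. Their poses are not given: they have to be found in the camera images.
- hex_block: The six-sided aluminium test block: regular hexagonal prism 62 mm across flats, 71.6 mm across corners, 40 mm high, about 0.36 kg, upright on the table; its foot has a 4 mm chamfer all round to enter the nest. Origin: centre of its underside; z up. Two corners lie along its own +x and -x, two flats face its +y and -y (flats every 60 degrees).
- bed: Flat grey bed, 190 x 190 mm, of the fixed white holder, sloping 30 degrees, lower on the robot's side. Origin: centre of its top face, 75 mm above the table; x points up the slope away from the robot, y level across, z square out of the slope. Guide rails 10 mm high at x = +-58 mm; hinge cheeks of the clamp 66 mm high at x 65 to 87, y within 24 mm.
- nest_mid (a point): Point fixed on the bed (its axes as the bed's), 18 mm over the bed's centre: mid-travel of the sliding nest, level with its collar's top. The nest: plate 106 x 100 mm, its top 6 mm over the bed, with a dark six-sided collar: cavity 63.5 mm across flats, 12 mm deep (floor = plate), walls 11 mm, corners towards +x and -x, flats towards +y and -y.
- nest_end (a point): Fixed point like nest_mid but 9 mm towards +y: one end of the nest's travel (the other is 9 mm towards -y). The cavity's centre starts anywhere between these ends, always at x = 0 of the bed; its offset in y is not measured and must be felt or seen. The nest takes about 4 N to push along y. A seated block's underside is 6 mm and its top 46 mm over the bed.
- clamp (a joint): Angle of the clamp bar about its hinge at the bed's upper edge: 0 is parallel to the bed, resting on a seated block; it grows as the bar swings up and back, to 1.9 at most. Starts open at 1.65 to 1.85 and stays where it is left (about 3 N at the end moves it).
- clamp_grip (a point): Point near the free end of the clamp bar at which to take or push it, 124 mm from the hinge, on the mid-line. The steel bar is 18 mm wide (along the bed's y) and 14 mm thick and runs 14 mm past this point. Axes as the bed's when the clamp is at 0; x then points from the free end to the hinge, and z out of the bar's upper side.
- clamp_hinge (a point): Centre of the clamp's hinge axis, which runs along the bed's y: at x = 72, y = 0, z = 53 mm of the bed.
- disc_block: Bystander: round aluminium test block, 66 mm diameter, 40 mm high. Origin: centre of its underside.
- square_block: Bystander: square aluminium test block, 60 x 60 mm, 40 mm high. Origin: centre of its underside.
- wrench: Bystander: steel wrench, 170 mm long, lying flat along its own x. Origin under its middle.
There are look-alikes about, which are no part of the job. What is shaped like the hex_block but yellow is not meant.

How it is judged (in metres and radians):
On the way:
1. the six-sided block is fully home in the nest while the clamp bar is still up (z of hex_block in the frame of bed between 0.003 and 0.0085 m and x of hex_block in the frame of bed between -0.004 and 0.004 m and y of hex_block in the frame of bed between -0.013 and 0.013 m and angle between the z axis of hex_block and the z axis of bed, either way round below 0.06 rad and value of joint clamp above 0.8 rad), for 0.2 s.
At the end, for the whole second after the job is handed in: The six-sided block sits in the nest: its underside 3 to 8.5 mm above the bed (6 is fully home), within 4 mm of the bed's centre up and down the slope and 13 mm across it, square to the bed within 0.06 rad, at rest; the clamp bar is down at less than 0.05 rad (z of hex_block in the frame of bed between 0.003 and 0.0085 m and x of hex_block in the frame of bed between -0.004 and 0.004 m and y of hex_block in the frame of bed between -0.013 and 0.013 m and angle between the z axis of hex_block and the z axis of bed, either way round below 0.06 rad and value of joint clamp below 0.05 rad and linear speed of hex_block below 0.02 m/s); the robot touches nothing.
It fails at once if the six-sided block is pressed on the holder or its clamp with more than 150 N, all contacts added up (contact force between hex_block and holder above 150 N).
It fails at once if the round block is shifted more than 25 mm (distance of disc_block from where it was at the start of the episode above 0.025 m).
It fails at once if the square block is shifted more than 25 mm (distance of square_block from where it was at the start of the episode above 0.025 m).
It fails at once if the wrench is shifted more than 25 mm (distance of wrench from where it was at the start of the episode above 0.025 m).
It also fails if it takes over 67 s, if anything falls off the work surface, if the arm or the gripper's body presses on something with over 40 N, if the wrist force passes 120 N, or if a joint passes its speed limit or range.

## Robot

A 6-joint arm with a two-finger parallel gripper is mounted at the origin on the work surface. World frame = base frame: x ahead of the robot, y to its left, z up, the work surface at z = 0. Lengths are in mm, angles in degrees, forces in N, time in s.
With the tool pointing down it reaches from about 275 to 1000 mm from the base axis. Payload 8.4 kg.
Tool frame: the origin (TCP) lies on the centre line of the jaws, within the pads' length; the fingertips stand arm.finger_overhang ahead of it and the grasp point (between the pads) lies 5 mm behind it (arm.finger_overhang is the distance from the TCP to the fingertips, in mm); x points along the fingers, y is the direction in which the jaws open and shut, and the axes are right-handed (so a half turn about x gives the same grasp; the last joint's range is limited). The gripper opens to 85 mm and grips with 20 to 120 N. Pads are 22 mm wide; open, the fingers measure 114 mm over their backs; the gripper's body (76 mm by 85 mm) begins 54 mm behind the grasp point. The pads swing forward as they close: fully open they stand 13 mm farther back than shut.
Start: joints at [63.805, 20.225, 93.587, -0, 66.188, -0.138], TCP at [274.551, 561.471, 245.281] pointing down, gripper open.
Joint ranges: [-150.9, 150.9], [-52.94, 120.26], [3.33, 152.33], [-74.26, 254.26], [0, 154.13], [-172.89, 172.89]. Speed limits (degrees/s): [127.2, 127.2, 159.86, 180, 180, 180].

## Interface

Orientations are given as a 3x3 rotation matrix whose columns are the frame's x, y, z axes.
In Python, from workcell import arm gives the robot as it stands. The module is installed in compiled form; this text tells all that it offers.
- The arm moves only by the tool send_rows, never from a script. Its argument "steps" is a list of rows, each an object with "xyz": the shift along the tool's x, y, z in mm, a list of three; "rotation": the turn, a rotation vector about the tool's x, y, z in rad, a list of three; "fingers": the opening, from 0 (shut) to 1 (fully open). In form: [{"xyz": [tx, ty, tz], "rotation": [ax, ay, az], "fingers": fingers}, ...]. A call has 1 to 10 rows; each row is the pose to reach, as a shift and turn from the pose commanded when the call began, along the tool's axes at that moment; what a row does not reach only later rows make up. A row lasts 1/10 s, in which the tool goes at most 50 mm and 8.59 degrees, less where a joint would pass 70% of its speed; a pose out of reach is approached as far as the arm can. A call with a gripper value outside its range is refused whole. The fingers move at their own pace and stop on an object; "force" is the grip in N (left out, the last holds). Time passes only in rows, so rows that repeat a pose let the fingers close. It gives the time, the measured TCP pose, the force and the opening at its end, in the units of the state.
- arm.sense(): the state, without advancing time (a new reading comes with each control period).
- arm.grab_frame(name): name is "scene" or "top" or "wrist"; returns the picture (420x560x3 uint8, red, green, blue); there is no depth.
- arm.camera_model(name): a dict with "camera_matrix" (3x3 intrinsics, pixels), "world_from_camera" (4x4, takes a point from camera to world coordinates); the wrist camera has in their place "T_tool_cam" (4x4, takes a point from camera to tool coordinates, whose origin is the TCP and whose axes are the tool frame's). Camera axes: x right, y down, z forward; pixel columns grow to the right and rows downward; lengths in mm; the calibration is good to about 2 mm. A picture is of the moment at which its call begins: read the wrist's pose just before it. camera_model takes no time and is no camera call.
- arm.hand_in(): hands the job in, once; it reports no verdict.
The state is a dict: "clock": time; "joints": joint angles; "qd": joint speeds; "effort": joint torques, N m; "tcp_pos": TCP position; "ee_rot": TCP orientation; "wrist_force": force on the tool from outside, world axes, zero at the start; "wrist_torque": the same for the moment, N m; "opening": opening from 0.0 (shut) to 1.0 (fully open).
Only numpy, scipy, OpenCV 4.12 (cv2) and the standard library are available. Lean on these libraries where they do the work, as an engineer would, in place of code of your own. Each camera call takes 0.05 s, during which the arm holds its last target. There are 200 camera calls.

## Working session

There is one attempt and no reset: what is moved stays moved. The work goes in short steps, Python scripts to look and compute and a tool call to move; the robot and the scene stay as the last step left them, time stands still between calls to the robot, and variables do not carry over. Pictures are saved under pics/ and viewed, about 8 in all and at most 12, crops included, and the job is handed in when it is done.

Besides the shell and the picture viewer there is one more tool, called after "Emit:" as name(argument=value, ...) on one line, values as JSON. send_rows: Moves the arm, as the interface text tells. Its arguments: {"type":"object","properties":{"steps":{"type":"array","items":{"type":"object","properties":{"xyz":{"type":"array","items":{"type":"number"}},"rotation":{"type":"array","items":{"type":"number"}},"fingers":{"type":"number"}}}},"force":{"type":"number"}},"required":["steps"]}

```bash
mkdir -p pics
python3 - <<'E'
from workcell import arm
import cv2,numpy as np
s=arm.sense(); print({k:np.round(v,3).tolist() for k,v in s.items()}, arm.finger_overhang)
for n in("scene","top"):
    im=arm.grab_frame(n); cv2.imwrite(f"pics/{n}0.png",im[:,:,::-1]); m=arm.camera_model(n)
    print(n,np.round(m["camera_matrix"],1).tolist(),np.round(m["world_from_camera"],3).tolist())
print(np.round(arm.camera_model("wrist")["T_tool_cam"],3).tolist(),np.round(arm.camera_model("wrist")["camera_matrix"],1).tolist())
E
```

```text
{'clock': 0.0, 'joints': [63.808, 20.262, 93.628, -0.001, 66.187, -0.137], 'qd': [0.039, -0.096, 0.01, -0.013, -0.043, 0.013], 'effort': [-0.0, -60.526, -34.206, 0.0, 0.009, -0.0], 'tcp_pos': [274.32, 561.086, 244.567], 'ee_rot': [[-0.001, 0.439, 0.898], [-0.001, 0.898, -0.439], [-1.0, -0.001, 0.0]], 'wrist_force': [-0.151, -0.063, -0.045], 'wrist_torque': [-0.029, 0.071, 0.006], 'opening': 1.0} 14.0
scene [[529.2, 0.0, 275.1], [0.0, 529.2, 202.1], [0.0, 0.0, 1.0]] [[-0.824, 0.297, -0.482, 1151.814], [0.566, 0.464, -0.682, 657.306], [0.021, -0.835, -0.551, 736.831], [0.0, 0.0, 0.0, 1.0]]
top [[506.6, 0.0, 278.0], [0.0, 506.6, 213.5], [0.0, 0.0, 1.0]] [[-0.102, -0.974, 0.203, 379.076], [-0.995, 0.1, -0.024, -88.036], [0.003, -0.204, -0.979, 1330.005], [0.0, 0.0, 0.0, 1.0]]
[[0.001, -0.291, 0.957, -128.244], [1.0, 0.0, -0.001, -0.315], [-0.0, 0.957, 0.291, -74.303], [0.0, 0.0, 0.0, 1.0]] [[333.5, 0.0, 278.2], [0.0, 333.5, 203.2], [0.0, 0.0, 1.0]]
```

View pics/scene0.png

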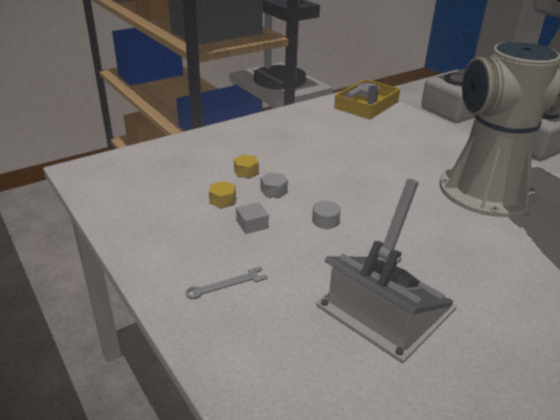

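View pics/top0.png

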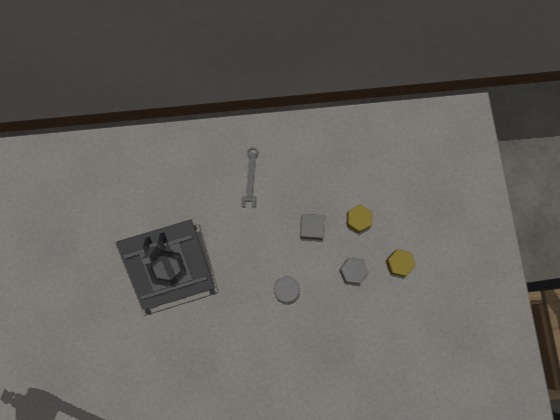

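The scene picture shows the holder at (385,290) with its bar up, the grey hex at (274,185) beside two yellow look-alikes, the disc at (326,214), the square at (252,217) and the wrench at (227,283). In the top picture the grey hex is at (354,271), the disc at (287,290), the square at (312,227) and the nest at about (167,267).

```bash
cat > h.py <<'E'
from workcell import arm
import cv2,numpy as np
def ray(n,u,v,s=None):
    m=arm.camera_model(n)
    if n=="wrist":
        T=np.eye(4);T[:3,:3]=s["ee_rot"];T[:3,3]=s["tcp_pos"];T=T@m["T_tool_cam"]
    else:T=np.array(m["world_from_camera"])
    d=T[:3,:3]@np.linalg.inv(m["camera_matrix"])@[u,v,1]
    return T[:3,3],d
def plane(n,u,v,z,s=None):
    o,d=ray(n,u,v,s); return o+d*(z-o[2])/d[2]
def proj(n,p,s=None):
    m=arm.camera_model(n)
    if n=="wrist":
        T=np.eye(4);T[:3,:3]=s["ee_rot"];T[:3,3]=s["tcp_pos"];T=T@m["T_tool_cam"]
    else:T=np.array(m["world_from_camera"])
    q=np.linalg.inv(T)@np.r_[p,1]; q=m["camera_matrix"]@q[:3]; return q[:2]/q[2]
E
python3 - <<'E'
from h import *
im=cv2.imread("pics/top0.png")
a=cv2.resize(im[205:325,105:230],None,fx=4,fy=4,interpolation=cv2.INTER_CUBIC)
b=cv2.resize(im[250:292,333:375],None,fx=6,fy=6,interpolation=cv2.INTER_CUBIC)
c=np.zeros((480,752,3),np.uint8);c[:480,:500]=a;c[:252,500:752]=b
sc=cv2.imread("pics/scene0.png")
cv2.imwrite("pics/crop1.png",cv2.convertScaleAbs(c,alpha=1.7))
g=cv2.cvtColor(im,cv2.COLOR_BGR2GRAY);print(g[262:280:2,340:370:3])
for n,u,v,z in(("top",354,269,40),("top",287,288,40),("top",312,225,40),("top",167,267,90)):print(plane(n,u,v,z).round())
E
```

```text
[[119 115 103 110 107 108 107 106 113 120]
 [120  87 109 108 107 108 108 105 103 120]
 [120 102 109 108 108 107 106 107 105 119]
 [ 86 111 108 108 109 108 106 107 106 116]
 [ 50 109 109 109 108 107 107 107 107 105]
 [ 57 104 110 109 108 106 107 108 107  97]
 [ 96  82 110 108 108 107 108 107 107 108]
 [118  55 109 108 108 108 107 108  99 114]
 [119  53 104 108 107 108 108 108  84 117]]
[ 483. -298.   40.]
[ 453. -123.   40.]
[ 607. -205.   40.]
[531. 165.  90.]
```

View pics/crop1.png

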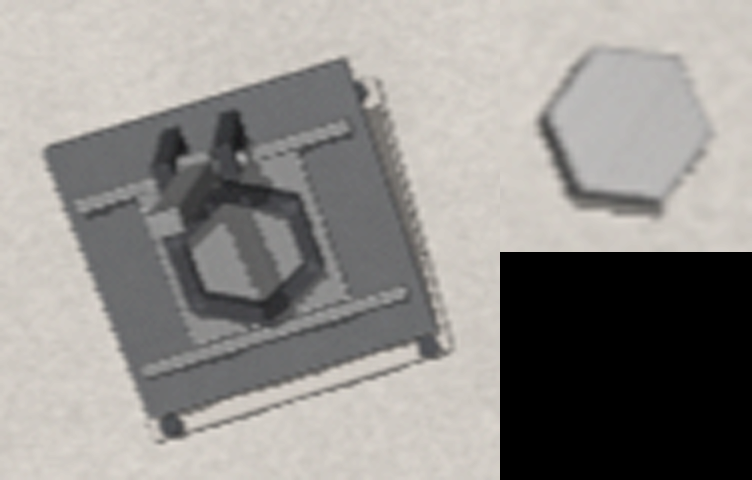

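The crop shows the bed corners at about (45,150), (345,60), (437,340) and (153,412), with the nest collar centred at about (250,253). The hex's top corners are at (595,48), (682,57), (713,132), (662,205), (575,193) and (543,122).

Run:
```python
from h import *
A=lambda u,v:((u+.5)/4-.5+105,(v+.5)/4-.5+205)
B=lambda u,v:((u-500+.5)/6-.5+333,(v+.5)/6-.5+250)
H=[plane("top",*B(*p),40)[:2] for p in((595,48),(682,57),(713,132),(662,205),(575,193),(543,122))]
c=np.mean(H,0);print("hex",c,[(np.linalg.norm(h-c).round(1),np.degrees(np.arctan2(*(h-c)[::-1])).round(1)) for h in H])
z=[122.5,122.5,27.5,27.5]
C=[plane("top",*A(*p),k) for p,k in zip(((45,150),(345,60),(437,340),(153,412)),z)]
C=np.array(C);print(C.round(1),"mid",C.mean(0).round(1))
print("edges",[np.linalg.norm(C[i]-C[(i+1)%4]).round(1) for i in range(4)])
for i,j in((1,0),(2,3)):
    d=C[j]-C[i];print("y dir",np.degrees(np.arctan2(d[1],d[0])))
for i,j in((3,0),(2,1)):
    d=C[j]-C[i];print("x dir",np.degrees(np.arctan2(d[1],d[0])))
print(plane("top",*A(250,253),75+18*.866))
s=np.array([529,165,90]);print(proj("scene",s))
```

```text
hex [ 479.06562514 -297.14211952] [(np.float64(35.7), np.float64(15.8)), (np.float64(37.7), np.float64(-44.9)), (np.float64(35.9), np.float64(-100.0)), (np.float64(35.8), np.float64(-164.3)), (np.float64(36.7), np.float64(134.5)), (np.float64(36.2), np.float64(81.5))]
[[598.8 276.8 122.5]
 [635.5  93.9 122.5]
 [468.5  62.2  27.5]
 [441.9 244.   27.5]] mid [536.2 169.2  75. ]
edges [np.float64(186.6), np.float64(194.7), np.float64(183.7), np.float64(186.4)]
y dir 101.33455220879945
y dir 98.31908047303267
x dir 11.802399376367392
x dir 10.721712931064946
[528.30854711 164.45452176  90.588     ]
[393.15849057 269.44869384]
```

```bash
cat >> h.py <<'E'
from scipy.spatial.transform import Rotation as Ro
def down(th):
    t=np.radians(th);z=np.array([np.cos(t),np.sin(t),0]);x=np.array([0,0,-1.]);return np.c_[x,np.cross(z,x),z]
def bedR(psi,sl=30):
    return Ro.from_euler("ZY",[psi,-sl],degrees=True).as_matrix()
def tiltR(psi,sl=30):
    B=bedR(psi,sl);return np.c_[-B[:,2],B[:,1],B[:,0]]
def delta(p,R,s=None):
    s=s or arm.sense();M=np.array(s["ee_rot"])
    return (M.T@(np.array(p)-s["tcp_pos"])).round(1).tolist(),Ro.from_matrix(M.T@R).as_rotvec().round(3).tolist()
E
python3 - <<'E'
from h import *
s=arm.sense()
print(bedR(10.8).round(3)); print(tiltR(10.8).round(3))
print(delta((375,165,300),down(-34)),delta((479,-297,200),down(-43)))
E
```

```text
[[ 0.851 -0.187 -0.491]
 [ 0.162  0.982 -0.094]
 [ 0.5    0.     0.866]]
[[ 0.491 -0.187  0.851]
 [ 0.094  0.982  0.162]
 [-0.866  0.     0.5  ]]
([-55.0, -311.7, 264.4], [0.139, 0.0, 0.001]) ([45.5, -680.9, 560.8], [0.296, 0.0, 0.001])
```

Emit:
send_rows(steps=[{"xyz": [-55,-312,264],"rotation": [0.139,0,0],"fingers": 1},{"xyz": [-55,-312,264],"rotation": [0.139,0,0],"fingers": 1},{"xyz": [-55,-312,264],"rotation": [0.139,0,0],"fingers": 1},{"xyz": [-55,-312,264],"rotation": [0.139,0,0],"fingers": 1},{"xyz": [-55,-312,264],"rotation": [0.139,0,0],"fingers": 1},{"xyz": [-55,-312,264],"rotation": [0.139,0,0],"fingers": 1},{"xyz": [-55,-312,264],"rotation": [0.139,0,0],"fingers": 1},{"xyz": [-55,-312,264],"rotation": [0.139,0,0],"fingers": 1},{"xyz": [-55,-312,264],"rotation": [0.139,0,0],"fingers": 1},{"xyz": [-55,-312,264],"rotation": [0.139,0,0],"fingers": 1}])

```text
clock: 1.1
tcp_pos: [375.0, 163.8, 300.5]
ee_rot: [[0.001, 0.562, 0.827], [0.0, 0.827, -0.562], [-1.0, 0.0, 0.0]]
wrist_force: [-0.3, -0.1, -0.3]
opening: 0.998
```

Run:
```python
from h import *
s=arm.sense()
print(s["clock"],s["tcp_pos"],delta((479,-297,200),down(-43)))
```

```text
1.1 [375.02254013 163.78241785 300.5068371 ] ([100.5, -322.6, 345.1], [0.153, 0.0, -0.0])
```

Emit:
send_rows(steps=[{"xyz": [100,-323,345],"rotation": [0.153,0,0],"fingers": 1},{"xyz": [100,-323,345],"rotation": [0.153,0,0],"fingers": 1},{"xyz": [100,-323,345],"rotation": [0.153,0,0],"fingers": 1},{"xyz": [100,-323,345],"rotation": [0.153,0,0],"fingers": 1},{"xyz": [100,-323,345],"rotation": [0.153,0,0],"fingers": 1},{"xyz": [100,-323,345],"rotation": [0.153,0,0],"fingers": 1},{"xyz": [100,-323,345],"rotation": [0.153,0,0],"fingers": 1},{"xyz": [100,-323,345],"rotation": [0.153,0,0],"fingers": 1},{"xyz": [100,-323,345],"rotation": [0.153,0,0],"fingers": 1},{"xyz": [100,-323,345],"rotation": [0.153,0,0],"fingers": 1}])

```text
clock: 2.1
tcp_pos: [481.2, -297.0, 198.7]
ee_rot: [[-0.0, 0.679, 0.734], [0.0, 0.734, -0.679], [-1.0, 0.0, -0.001]]
wrist_force: [0.9, 0.6, 0.5]
opening: 1.001
```

Emit:
send_rows(steps=[{"xyz": [0,0,0],"rotation": [0,0,0],"fingers": 1},{"xyz": [0,0,0],"rotation": [0,0,0],"fingers": 1},{"xyz": [0,0,0],"rotation": [0,0,0],"fingers": 1}])

```text
clock: 2.4
tcp_pos: [480.2, -293.7, 200.0]
ee_rot: [[-0.001, 0.678, 0.735], [0.001, 0.735, -0.678], [-1.0, 0.0, -0.001]]
wrist_force: [-0.2, 0.1, 0.2]
opening: 0.998
```

Run:
```python
from h import *
s=arm.sense();im=arm.grab_frame("wrist")
print(s["clock"],s["tcp_pos"],proj("wrist",(479,-297,40),s))
cv2.imwrite("pics/w1.png",im[:,:,::-1])
```

```text
2.4 [ 480.17546466 -293.73258352  199.9794961 ] [275.10145933 190.4118027 ]
```

View pics/w1.png

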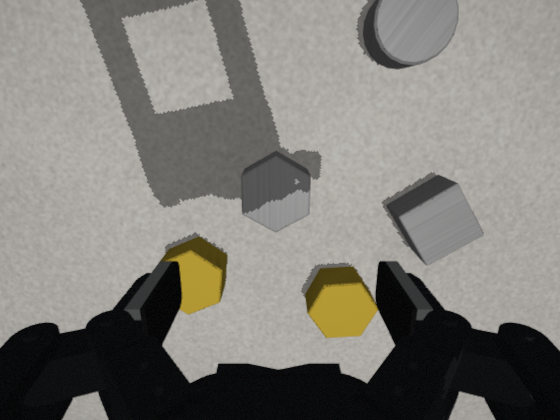

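The wrist picture shows the grey hex centred at about (276,191), with corners at (277,151) and (277,231) and its flats vertical, so the jaws are square to them. The two yellow look-alikes at (195,280) and (341,305) are clear of the fingers.

Run:
```python
from h import *
s=arm.sense()
p=plane("wrist",276,191,40,s);print(p)
a=plane("wrist",277,151,40,s);b=plane("wrist",277,231,40,s);d=a-b;print(np.linalg.norm(d),np.degrees(np.arctan2(d[1],d[0])))
print(delta((p[0],p[1],60),down(-43)),delta((p[0],p[1],28),down(-43)))
```

```text
[ 480.03558479 -296.9622832    40.        ]
74.04793879814929 137.2541095703162
([140.3, -2.4, 2.1], [0.005, -0.001, -0.0]) ([172.3, -2.4, 2.2], [0.005, -0.001, -0.0])
```

Emit:
send_rows(steps=[{"xyz": [40,-2.4,2.2],"rotation": [0.005,0,0],"fingers": 1},{"xyz": [80,-2.4,2.2],"rotation": [0.005,0,0],"fingers": 1},{"xyz": [115,-2.4,2.2],"rotation": [0.005,0,0],"fingers": 1},{"xyz": [140,-2.4,2.2],"rotation": [0.005,0,0],"fingers": 1},{"xyz": [155,-2.4,2.2],"rotation": [0.005,0,0],"fingers": 1},{"xyz": [165,-2.4,2.2],"rotation": [0.005,0,0],"fingers": 1},{"xyz": [172,-2.4,2.2],"rotation": [0.005,0,0],"fingers": 1},{"xyz": [172,-2.4,2.2],"rotation": [0.005,0,0],"fingers": 1},{"xyz": [172,-2.4,2.2],"rotation": [0.005,0,0],"fingers": 0.6},{"xyz": [172,-2.4,2.2],"rotation": [0.005,0,0],"fingers": 0.6}], force=50)

```text
clock: 3.45
tcp_pos: [480.7, -299.2, 29.5]
ee_rot: [[0.002, 0.683, 0.73], [-0.001, 0.73, -0.683], [-1.0, 0.001, 0.002]]
wrist_force: [-4.3, 3.4, 8.2]
opening: 0.715
```

Emit:
send_rows(steps=[{"xyz": [0,0,0],"rotation": [0,0,0],"fingers": 0.6},{"xyz": [0,0,0],"rotation": [0,0,0],"fingers": 0.6},{"xyz": [0,0,0],"rotation": [0,0,0],"fingers": 0.6},{"xyz": [0,0,0],"rotation": [0,0,0],"fingers": 0.6},{"xyz": [0,0,0],"rotation": [0,0,0],"fingers": 0.6}])

```text
clock: 3.95
tcp_pos: [480.6, -299.2, 29.6]
ee_rot: [[0.002, 0.683, 0.73], [-0.001, 0.73, -0.683], [-1.0, 0.001, 0.002]]
wrist_force: [0.0, 1.7, 6.3]
opening: 0.717
```

Emit:
send_rows(steps=[{"xyz": [-10,0,0],"rotation": [0,0,0],"fingers": 0.6},{"xyz": [-30,0,0],"rotation": [0,0,0],"fingers": 0.6},{"xyz": [-65,0,0],"rotation": [0,0,0],"fingers": 0.6},{"xyz": [-105,0,0],"rotation": [0,0,0],"fingers": 0.6},{"xyz": [-145,0,0],"rotation": [0,0,0],"fingers": 0.6},{"xyz": [-165,0,0],"rotation": [0,0,0],"fingers": 0.6},{"xyz": [-170,0,0],"rotation": [0,0,0],"fingers": 0.6},{"xyz": [-170,0,0],"rotation": [0,0,0],"fingers": 0.6},{"xyz": [-170,0,0],"rotation": [0,0,0],"fingers": 0.6},{"xyz": [-170,0,0],"rotation": [0,0,0],"fingers": 0.6}])

```text
clock: 4.95
tcp_pos: [478.9, -298.2, 196.6]
ee_rot: [[-0.003, 0.683, 0.73], [0.002, 0.73, -0.683], [-1.0, -0.001, -0.003]]
wrist_force: [-0.2, -0.8, -3.9]
opening: 0.717
```

Run:
```python
from h import *
s=arm.sense();print(s["clock"],s["tcp_pos"],s["opening"],s["wrist_force"])
B=bedR(10.8);nm=np.array([536.2,169.2,75])+18*B[:,2]
p=nm+110*B[:,2]-50*B[:,0]
print(nm,p,delta(p+[0,0,20],tiltR(10.8)))
```

```text
4.95 [ 478.92399099 -298.23610578  196.58062506] 0.7170179155052814 [-0.21930429 -0.79147164 -3.91077492]
[527.35941474 167.51356817  90.58845727] [430.79933031 149.09374694 160.85125168] ([16.6, 293.9, -340.6], [-0.918, -0.487, 0.245])
```

Emit:
send_rows(steps=[{"xyz": [5,30,-35],"rotation": [-0.092,-0.049,0.025],"fingers": 0.6},{"xyz": [5,60,-69],"rotation": [-0.2,-0.1,0.05],"fingers": 0.6},{"xyz": [10,95,-110],"rotation": [-0.3,-0.16,0.08],"fingers": 0.6},{"xyz": [12,130,-150],"rotation": [-0.41,-0.22,0.11],"fingers": 0.6},{"xyz": [14,165,-190],"rotation": [-0.52,-0.27,0.14],"fingers": 0.6},{"xyz": [16,200,-230],"rotation": [-0.63,-0.33,0.17],"fingers": 0.6},{"xyz": [16,235,-270],"rotation": [-0.73,-0.39,0.2],"fingers": 0.6},{"xyz": [16,265,-305],"rotation": [-0.83,-0.44,0.22],"fingers": 0.6},{"xyz": [16,285,-328],"rotation": [-0.89,-0.47,0.237],"fingers": 0.6},{"xyz": [16,294,-340],"rotation": [-0.918,-0.487,0.245],"fingers": 0.6}])

```text
clock: 5.95
tcp_pos: [430.8, 150.9, 181.4]
ee_rot: [[0.492, -0.192, 0.849], [0.095, 0.981, 0.167], [-0.865, -0.002, 0.501]]
wrist_force: [-0.1, -0.5, -4.8]
opening: 0.713
```

Emit:
send_rows(steps=[{"xyz": [0,0,0],"rotation": [0,0,0],"fingers": 0.6},{"xyz": [0,0,0],"rotation": [0,0,0],"fingers": 0.6},{"xyz": [0,0,0],"rotation": [0,0,0],"fingers": 0.6},{"xyz": [0,0,0],"rotation": [0,0,0],"fingers": 0.6}])

```text
clock: 6.35
tcp_pos: [432.5, 147.2, 182.1]
ee_rot: [[0.493, -0.185, 0.85], [0.091, 0.983, 0.161], [-0.865, -0.002, 0.501]]
wrist_force: [0.5, -0.1, -3.7]
opening: 0.713
```

Run:
```python
from h import *
s=arm.sense();im=arm.grab_frame("wrist")
cv2.imwrite("pics/w2.png",cv2.convertScaleAbs(im[:,:,::-1],alpha=1.5))
B=bedR(10.8);nm=np.array([536.2,169.2,75])+18*B[:,2]
print(s["clock"],s["tcp_pos"],proj("wrist",nm,s),tiltR(10.8).round(3).tolist(),np.round(s["ee_rot"],3).tolist())
print(delta(nm+130*B[:,2]-60*B[:,0],tiltR(10.8),s),np.round(s["joints"],0))
```

```text
6.35 [432.45048294 147.20584412 182.07278229] [281.52857624 243.30321942] [[0.491, -0.187, 0.851], [0.094, 0.982, 0.162], [-0.866, 0.0, 0.5]] [[0.493, -0.185, 0.85], [0.091, 0.983, 0.161], [-0.865, -0.002, 0.501]]
([-2.3, 2.1, -21.7], [-0.001, 0.001, 0.003]) [ 23.  -1. 137. -24.  16. -56.]
```

View pics/w2.png

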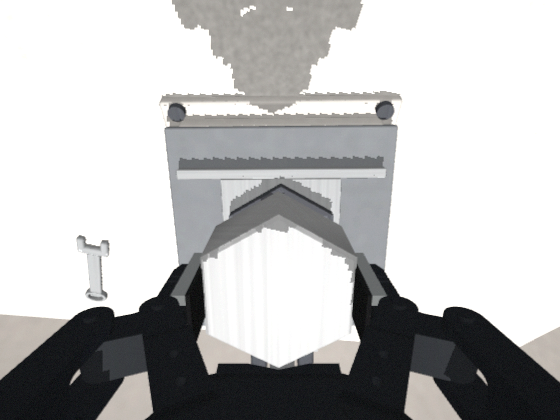

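The wrist picture shows the block held with its top face centred at about (280,290). The bed's lower edge runs (167,127)–(396,125) and the lower rail (179,174)–(385,171). The nest's low corner is at (281,184), and the block covers the rest of it.

Run:
```python
from h import *
s=arm.sense();im=cv2.imread("pics/w2.png");g=cv2.cvtColor(im,cv2.COLOR_BGR2GRAY).astype(float)
B0=bedR(10.8);o0=np.array([536.2,169.2,75])
def bed(u,v,h):
    o,d=ray("wrist",u,v,s);o=B0.T@(o-o0);d=B0.T@d;return o+d*(h-o[2])/d[2]
for r0,r1,h,sg in((118,134,0,-1),(164,174,10,1),(172,184,10,-1)):
    us=np.arange(195,375);gr=sg*np.diff(g[r0:r1],axis=0);vs=r0+gr.argmax(0)[us]+.5
    P=np.array([bed(u,v,h) for u,v in zip(us,vs)])
    k=np.abs(vs-np.median(vs))<4
    f=np.polyfit(P[k,1],P[k,0],1);print(r0,k.sum(),"slope deg",np.degrees(np.arctan(-f[0])),"x at y0",f[1])
row=g[140];e=np.diff(row);print([bed(u,140,0)[1].round(1) for u in (100+e[100:250].argmin(),300+e[300:450].argmax())],)
print(bed(281,184,18),bed(230,212,18),bed(332,212,18))
print(delta(o0+148*B0[:,2]+2*B0[:,0],tiltR(10.8),s))
```

```text
118 180 slope deg 0.5878546282642746 x at y0 -94.5068882490385
164 180 slope deg 0.4779401602876845 x at y0 -61.04805260313262
172 179 slope deg 0.44105164738575386 x at y0 -53.592568341285286
[np.float64(-95.6), np.float64(92.9)]
[-50.62560561  -0.49411752  18.        ] [-27.31865507 -41.76432756  18.        ] [-27.34947412  40.81041652  18.        ]
([-2.2, 2.2, 40.2], [-0.001, 0.002, 0.003])
```

Emit:
send_rows(steps=[{"xyz": [0,1,20],"rotation": [-0.01,0.002,0.003],"fingers": 0.6},{"xyz": [0,1.7,40.7],"rotation": [-0.01,0.002,0.003],"fingers": 0.6},{"xyz": [10,1.7,40.7],"rotation": [-0.01,0.002,0.003],"fingers": 0.6},{"xyz": [30,1.7,40.7],"rotation": [-0.01,0.002,0.003],"fingers": 0.6},{"xyz": [50,1.7,40.7],"rotation": [-0.01,0.002,0.003],"fingers": 0.6},{"xyz": [66,1.7,40.7],"rotation": [-0.01,0.002,0.003],"fingers": 0.6},{"xyz": [78,1.7,40.7],"rotation": [-0.01,0.002,0.003],"fingers": 0.6},{"xyz": [84,1.7,40.7],"rotation": [-0.01,0.002,0.003],"fingers": 0.6},{"xyz": [86,1.7,40.7],"rotation": [-0.01,0.002,0.003],"fingers": 0.6},{"xyz": [86,1.7,40.7],"rotation": [-0.01,0.002,0.003],"fingers": 0.6}])

```text
clock: 7.4
tcp_pos: [508.2, 163.8, 127.2]
ee_rot: [[0.489, -0.196, 0.85], [0.094, 0.981, 0.173], [-0.867, -0.005, 0.498]]
wrist_force: [0.7, 1.0, -3.9]
opening: 0.715
```

Emit:
send_rows(steps=[{"xyz": [0,0,0],"rotation": [0,0,0],"fingers": 0.6},{"xyz": [0,0,0],"rotation": [0,0,0],"fingers": 0.6},{"xyz": [0,0,0],"rotation": [0,0,0],"fingers": 0.6},{"xyz": [0,0,0],"rotation": [0,0,0],"fingers": 0.6},{"xyz": [0,0,0],"rotation": [0,0,0],"fingers": 0.6}])

```text
clock: 7.9
tcp_pos: [509.0, 164.5, 128.5]
ee_rot: [[0.491, -0.197, 0.848], [0.095, 0.98, 0.173], [-0.866, -0.004, 0.5]]
wrist_force: [0.0, -0.4, -3.9]
opening: 0.712
```

```bash
cat >> h.py <<'E'
B0=bedR(10.8);o0=np.array([536.2,169.2,75])
def inbed(s): return (B0.T@(np.array(s["tcp_pos"])-o0)).round(1),(B0.T@np.array(s["wrist_force"])).round(1)
E
python3 - <<'E'
from h import *
for i in range(3):
    s=arm.sense();print(s["clock"],inbed(s),delta(o0+B0@[2.5,-.5,60],tiltR(11.3),s)); im=arm.grab_frame("wrist")
cv2.imwrite("pics/w3.png",cv2.convertScaleAbs(im[:,:,::-1],alpha=1.5))
t=arm.grab_frame("scene");cv2.imwrite("pics/s3.png",t[:,:,::-1])
E
```

```text
7.9 (array([ 2.9,  0.4, 60.2]), array([-2. , -0.3, -3.4])) ([0.2, -0.9, -0.4], [0.003, 0.0, 0.003])
7.95 (array([ 2.8,  0.4, 60.1]), array([-1.9,  0.1, -2.4])) ([0.1, -0.9, -0.4], [0.003, 0.0, 0.003])
8.0 (array([ 2.8,  0.4, 60.1]), array([-2.3,  0.5, -3.3])) ([0.1, -0.9, -0.3], [0.003, 0.0, 0.003])
```

View pics/w3.png

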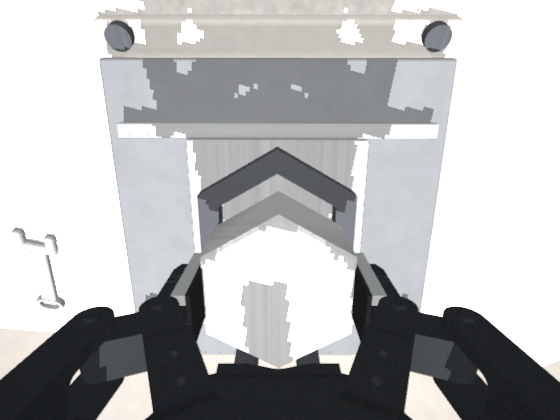

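The wrist picture shows the collar with its tip at (277,148) and side corners at (198,195) and (356,195), so its centre column is about 277. The held block's edges are at 203 and 355, so it is nearly centred and about 1 mm too far to +y.

Run:
```python
from h import *
s=arm.sense();im=cv2.imread("pics/w3.png")
def bed(u,v,h):
    o,d=ray("wrist",u,v,s);o=B0.T@(o-o0);d=B0.T@d;return (o+d*(h-o[2])/d[2]).round(1)
for p in((277,148,18),(198,195,18),(356,195,18),(278,59,0),(278,124,10),(278,139,10),(109,100,0),(449,100,0)):print(p,bed(*p))
# held block top face centre, plane tool x=-10.4
m=arm.camera_model("wrist")["T_tool_cam"];K=arm.camera_model("wrist")["camera_matrix"]
for u,v in((280,213),(283,368),(203,258),(355,258),(203,330),(355,330)):
    d=m[:3,:3]@np.linalg.inv(K)@[u,v,1];print((m[:3,3]+d*(-10.4-m[0,3])/d[0]).round(1))
```

```text
(277, 148, 18) [-49.4  -0.9  18. ]
(198, 195, 18) [-24.1 -42.6  18. ]
(356, 195, 18) [-25.1  41.2  18. ]
(278, 59, 0) [-93.3  -0.9   0. ]
(278, 124, 10) [-60.8  -0.5  10. ]
(278, 139, 10) [-53.1  -0.4  10. ]
(109, 100, 0) [-71.8 -91.9   0. ]
(449, 100, 0) [-73.8  91.7   0. ]
[-10.4   0.5 -34.9]
[-10.4   2.   36.2]
[-10.4 -29.4 -16.4]
[-10.4  29.8 -16.5]
[-10.4 -31.6  16.7]
[-10.4  32.   16.6]
```

Emit:
send_rows(steps=[{"xyz": [2,-1.5,-2.8],"rotation": [0.003,0,0.003],"fingers": 0.6},{"xyz": [6,-1.5,-2.8],"rotation": [0.003,0,0.003],"fingers": 0.6},{"xyz": [10,-1.5,-2.8],"rotation": [0.003,0,0.003],"fingers": 0.6},{"xyz": [12,-1.5,-2.8],"rotation": [0.003,0,0.003],"fingers": 0.6},{"xyz": [12,-1.5,-2.8],"rotation": [0.003,0,0.003],"fingers": 0.6},{"xyz": [12,-1.5,-2.8],"rotation": [0.003,0,0.003],"fingers": 0.6}])

```text
clock: 8.7
tcp_pos: [512.7, 163.5, 116.4]
ee_rot: [[0.49, -0.196, 0.849], [0.098, 0.981, 0.17], [-0.866, -0.0, 0.5]]
wrist_force: [-0.5, 0.5, -4.1]
opening: 0.714
```

Run:
```python
from h import *
s=arm.sense();print(s["clock"],inbed(s),delta(o0+B0@[0,-1.1,48],tiltR(11.3),s),s["wrist_torque"])
```

```text
8.7 (array([-0.2, -1.2, 48. ]), array([-2.4,  0.6, -3.4])) ([-0.0, 0.1, 0.2], [0.0, -0.0, 0.0]) [-0.09724785  0.57557783  0.02399333]
```

Spot on. Going down in small steps now, watching the force (free baseline ≈ [-2.2, 0, -3.3] in bed axes).

Emit:
send_rows(steps=[{"xyz": [1,0,0],"rotation": [0,0,0],"fingers": 0.6},{"xyz": [2,0,0],"rotation": [0,0,0],"fingers": 0.6},{"xyz": [3,0,0],"rotation": [0,0,0],"fingers": 0.6},{"xyz": [3,0,0],"rotation": [0,0,0],"fingers": 0.6}])

```text
clock: 9.1
tcp_pos: [514.3, 163.9, 113.9]
ee_rot: [[0.49, -0.196, 0.849], [0.098, 0.981, 0.17], [-0.866, -0.0, 0.5]]
wrist_force: [0.5, 1.1, -3.4]
opening: 0.711
```

Run:
```python
from h import *
s=arm.sense();print(s["clock"],inbed(s),s["wrist_torque"])
```

```text
9.1 (array([-0.1, -1.1, 44.9]), array([-1.1,  1. , -3.3])) [-0.11426873  0.57448303 -0.02289222]
```

Emit:
send_rows(steps=[{"xyz": [1,0,0],"rotation": [0,0,0],"fingers": 0.6},{"xyz": [2,0,0],"rotation": [0,0,0],"fingers": 0.6},{"xyz": [2.5,0,0],"rotation": [0,0,0],"fingers": 0.6},{"xyz": [2.5,0,0],"rotation": [0,0,0],"fingers": 0.6}])

```text
clock: 9.5
tcp_pos: [515.3, 164.1, 111.5]
ee_rot: [[0.49, -0.196, 0.849], [0.098, 0.981, 0.17], [-0.866, -0.0, 0.5]]
wrist_force: [-1.3, 0.9, -4.4]
opening: 0.71
```

Run:
```python
from h import *
s=arm.sense();print(s["clock"],inbed(s),s["wrist_torque"])
```

```text
9.5 (array([-0.4, -1.1, 42.4]), array([-3.1,  1.1, -3.3])) [-0.05976877  0.83475935  0.14215946]
```

Emit:
send_rows(steps=[{"xyz": [1,0,-0.3],"rotation": [0,0,0],"fingers": 0.6},{"xyz": [2,0,-0.3],"rotation": [0,0,0],"fingers": 0.6},{"xyz": [2,0,-0.3],"rotation": [0,0,0],"fingers": 0.6}])

```text
clock: 9.8
tcp_pos: [516.2, 164.3, 109.7]
ee_rot: [[0.49, -0.196, 0.849], [0.098, 0.981, 0.17], [-0.866, -0.0, 0.5]]
wrist_force: [0.4, 0.5, -4.8]
opening: 0.712
```

Run:
```python
from h import *
s=arm.sense();print(s["clock"],inbed(s),s["wrist_torque"])
```

```text
9.8 (array([-0.4, -1.1, 40.3]), array([-2. ,  0.4, -4.4])) [-0.0846013   0.76997991  0.06524215]
```

Emit:
send_rows(steps=[{"xyz": [1,0,0],"rotation": [0,0,0],"fingers": 0.6},{"xyz": [2,0,0],"rotation": [0,0,0],"fingers": 0.6},{"xyz": [2,0,0],"rotation": [0,0,0],"fingers": 0.6}])

```text
clock: 10.1
tcp_pos: [517.2, 164.5, 108.0]
ee_rot: [[0.49, -0.196, 0.849], [0.098, 0.981, 0.17], [-0.866, -0.0, 0.5]]
wrist_force: [-1.2, 0.8, -5.0]
opening: 0.714
```

Run:
```python
from h import *
s=arm.sense();print(s["clock"],inbed(s),s["wrist_torque"])
```

```text
10.1 (array([-0.4, -1.1, 38.4]), array([-3.4,  1. , -3.8])) [-0.04780832  0.84024845  0.10710818]
```

Emit:
send_rows(steps=[{"xyz": [1,0,0],"rotation": [0,0,0],"fingers": 0.6},{"xyz": [1.5,0,0],"rotation": [0,0,0],"fingers": 0.6},{"xyz": [1.5,0,0],"rotation": [0,0,0],"fingers": 0.6}])

```text
clock: 10.4
tcp_pos: [517.9, 164.6, 106.8]
ee_rot: [[0.49, -0.196, 0.849], [0.098, 0.981, 0.17], [-0.866, -0.0, 0.5]]
wrist_force: [-0.8, 1.3, -5.5]
opening: 0.71
```

Run:
```python
from h import *
s=arm.sense();print(s["clock"],inbed(s),s["wrist_torque"])
```

```text
10.4 (array([-0.4, -1.1, 36.9]), array([-3.2,  1.4, -4.5])) [-0.08296736  0.86130199  0.0615829 ]
```

Emit:
send_rows(steps=[{"xyz": [0.7,0,0],"rotation": [0,0,0],"fingers": 0.6},{"xyz": [1.2,0,0],"rotation": [0,0,0],"fingers": 0.6},{"xyz": [1.2,0,0],"rotation": [0,0,0],"fingers": 0.6}])

```text
clock: 10.7
tcp_pos: [518.5, 164.7, 105.7]
ee_rot: [[0.49, -0.196, 0.849], [0.098, 0.981, 0.17], [-0.866, -0.0, 0.5]]
wrist_force: [-1.6, 1.1, -5.3]
opening: 0.713
```

Run:
```python
from h import *
s=arm.sense();print(s["clock"],inbed(s),s["wrist_torque"])
```

```text
10.7 (array([-0.4, -1.1, 35.7]), array([-3.8,  1.4, -3.9])) [-0.00727547  0.95655479  0.13376146]
```

Emit:
send_rows(steps=[{"xyz": [0.5,0,0],"rotation": [0,0,0],"fingers": 0.6},{"xyz": [1,0,0],"rotation": [0,0,0],"fingers": 0.6},{"xyz": [1,0,0],"rotation": [0,0,0],"fingers": 0.6}])

```text
clock: 11.0
tcp_pos: [518.8, 164.8, 105.0]
ee_rot: [[0.49, -0.196, 0.849], [0.098, 0.981, 0.17], [-0.866, -0.0, 0.5]]
wrist_force: [-5.2, 0.8, -0.5]
opening: 0.714
```

Emit:
send_rows(steps=[{"xyz": [0.5,0,0],"rotation": [0,0,0],"fingers": 0.6},{"xyz": [0.5,0,0],"rotation": [0,0,0],"fingers": 0.6}])

```text
clock: 11.2
tcp_pos: [518.8, 164.8, 104.9]
ee_rot: [[0.491, -0.196, 0.849], [0.098, 0.981, 0.17], [-0.866, -0.0, 0.5]]
wrist_force: [-10.8, -1.7, 9.9]
opening: 0.715
```

Run:
```python
from h import *
s=arm.sense();print(s["clock"],inbed(s),s["wrist_torque"])
```

```text
11.2 (array([-0.5, -1.1, 34.9]), array([-4.5,  0.3, 14. ])) [0.11949209 1.14080284 0.19328997]
```

The floor is felt: about 17 N along the bed normal, with the TCP at 34.9 mm where about 35.6 was expected. Release and back off.

Emit:
send_rows(steps=[{"xyz": [-0.4,0,0],"rotation": [0,0,0],"fingers": 0.75},{"xyz": [-0.4,0,0],"rotation": [0,0,0],"fingers": 0.85},{"xyz": [-0.4,0,0],"rotation": [0,0,0],"fingers": 1},{"xyz": [-0.4,0,0],"rotation": [0,0,0],"fingers": 1},{"xyz": [-3,0,0],"rotation": [0,0,0],"fingers": 1},{"xyz": [-10,0,0],"rotation": [0,0,0],"fingers": 1},{"xyz": [-30,0,0],"rotation": [0,0,0],"fingers": 1},{"xyz": [-60,0,0],"rotation": [0,0,0],"fingers": 1},{"xyz": [-85,0,0],"rotation": [0,0,0],"fingers": 1},{"xyz": [-90,0,0],"rotation": [0,0,0],"fingers": 1}])

```text
clock: 12.2
tcp_pos: [475.2, 156.3, 184.6]
ee_rot: [[0.493, -0.196, 0.848], [0.099, 0.981, 0.169], [-0.864, 0.001, 0.503]]
wrist_force: [0.3, 0.5, -0.0]
opening: 0.999
```

Emit:
send_rows(steps=[{"xyz": [0,0,0],"rotation": [0,0,0],"fingers": 1},{"xyz": [0,0,0],"rotation": [0,0,0],"fingers": 1},{"xyz": [0,0,0],"rotation": [0,0,0],"fingers": 1}])

```text
clock: 12.5
tcp_pos: [475.1, 155.9, 181.5]
ee_rot: [[0.489, -0.196, 0.85], [0.097, 0.981, 0.17], [-0.867, -0.001, 0.499]]
wrist_force: [-0.2, -0.2, -0.5]
opening: 0.999
```

Run:
```python
from h import *
s=arm.sense();im=arm.grab_frame("wrist");sc=arm.grab_frame("scene")
print(s["clock"],inbed(s))
a=cv2.resize(im[90:380,120:440],None,fx=1.25,fy=1.25);b=cv2.resize(sc[170:350,300:500],None,fx=2,fy=2)
c=np.zeros((363,800,3),np.uint8);c[:362,:400]=a[:362];c[:360,400:]=b
cv2.imwrite("pics/c4.png",c[:,:,::-1])
for z in(6,46):print(z,proj("wrist",o0+B0@[.3,-.8,z],s))
```

```text
12.5 (array([ -0.9,  -1.6, 123.4]), array([-0.4, -0.1, -0.3]))
6 [278.88389197 204.78680908]
46 [279.20609883 222.67431761]
```

View pics/c4.png

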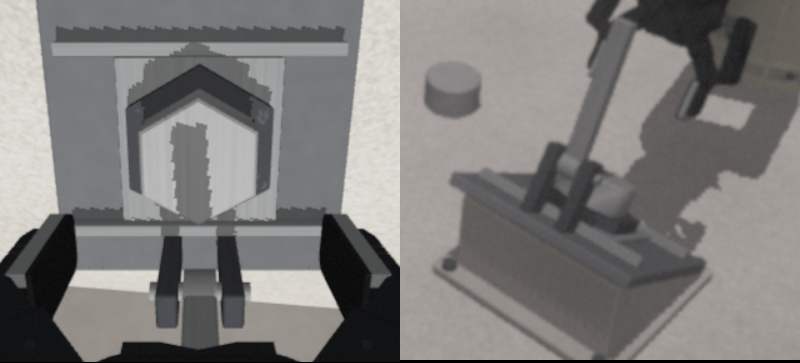

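The left crop shows the block inside the collar, top-face corners at about (200,100) and (200,222). The right crop shows the bar still up. The apparent width of the top face needs a closer check.

Run:
```python
from h import *
s=arm.sense();im=arm.grab_frame("wrist")
cv2.imwrite("pics/w5raw.png",im[:,:,::-1])
a=cv2.resize(im[130:280,205:355],None,fx=4,fy=4,interpolation=cv2.INTER_CUBIC)
a=a.copy()
for h,col in((46,(255,0,0)),(61,(0,160,0))):
    for k in range(6):
        t=np.radians(60*k);p=proj("wrist",o0+B0@Ro.from_euler("z",.5,degrees=True).as_matrix()@[35.8*np.cos(t)+.3,35.8*np.sin(t)-.8,h],s)
        q=((p-[205,130]+.5)*4-.5).round().astype(int);cv2.circle(a,tuple(int(x) for x in q),4,col,1)
cv2.imwrite("pics/c5.png",cv2.convertScaleAbs(a[:,:,::-1],alpha=1.2))
```

```text
(no output)
```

View pics/c5.png

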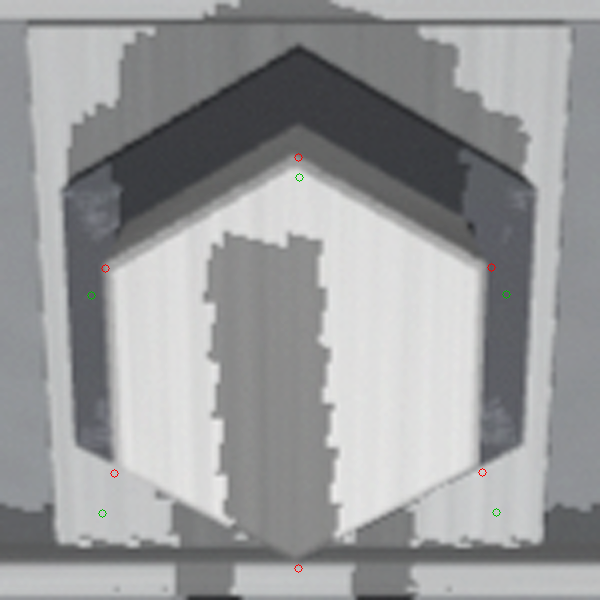

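The overlay shows the projected corners for a home block (46 mm, red) on the block's top corners at (298,160), (105,268), (490,268) and (115,470). Those for 61 mm (green) are off, so the block is seated. Now the clamp angle.

```bash
cat >> h.py <<'E'
oB=o0+B0@[.5,-.7,0];B1=bedR(11.3)
def bar(ph,r,off=0): return np.array([72-r*np.cos(ph)+off*np.sin(ph),0,53+r*np.sin(ph)+off*np.cos(ph)])
def inb(s): return (B1.T@(np.array(s["tcp_pos"])-oB)).round(1),(B1.T@np.array(s["wrist_force"])).round(1)
E
python3 - <<'E'
from h import *
for ph in(1.6,1.65,1.7,1.75,1.8,1.85):print(ph,proj("scene",oB+B1@bar(ph,138)).round(1),bar(ph,138).round())
s=arm.sense();print(inb(s));R=tiltR(11.3)
for p in((0,0,235),(125,0,235),(125,0,164)):print(p,delta(oB+B1@p,R,s))
for ph in(1.6,1.4,1.2,1.0,.8,.6,.4,.2,.1,0.0):
    c=bar(ph,110,7)+[11,0,14];print(ph,c.round(1))
E
```

```text
1.6 [417.2 179.4] [ 76.   0. 191.]
1.65 [415.5 179.2] [ 83.   0. 191.]
1.7 [413.8 179.1] [ 90.   0. 190.]
1.75 [412.  179.1] [ 97.   0. 189.]
1.8 [410.  179.4] [103.   0. 187.]
1.85 [408.  179.9] [110.   0. 186.]
(array([ -1.4,  -0.3, 123.6]), array([0.2, 0.3, 0.2]))
(0, 0, 235) ([-111.4, 0.2, 1.2], [0.0, -0.001, 0.001])
(125, 0, 235) ([-111.6, 0.2, 126.2], [0.0, -0.001, 0.001])
(125, 0, 164) ([-40.6, 0.2, 126.3], [0.0, -0.001, 0.001])
1.6 [ 93.2   0.  176.7]
1.4 [ 71.2   0.  176.6]
1.2 [ 49.7   0.  172.1]
1.0 [ 29.5   0.  163.3]
0.8 [ 11.4   0.  150.8]
0.6 [ -3.8   0.  134.9]
0.4 [-15.6   0.  116.3]
0.2 [-23.4   0.   95.7]
0.1 [-25.8   0.   84.9]
0.0 [-27.   0.  74.]
```

Emit:
send_rows(steps=[{"xyz": [-40,0,0],"rotation": [0,0,0],"fingers": 0},{"xyz": [-80,0,0],"rotation": [0,0,0],"fingers": 0},{"xyz": [-112,0,0],"rotation": [0,0,0],"fingers": 0},{"xyz": [-117,0,20],"rotation": [0,0,0],"fingers": 0},{"xyz": [-117,0,55],"rotation": [0,0,0],"fingers": 0},{"xyz": [-117,0,95],"rotation": [0,0,0],"fingers": 0},{"xyz": [-117,0,125],"rotation": [0,0,0],"fingers": 0},{"xyz": [-117,0,131],"rotation": [0,0,0],"fingers": 0},{"xyz": [-117,0,131],"rotation": [0,0,0],"fingers": 0},{"xyz": [-117,0,131],"rotation": [0,0,0],"fingers": 0}], force=30)

```text
clock: 13.65
tcp_pos: [527.5, 166.4, 347.5]
ee_rot: [[0.488, -0.196, 0.851], [0.097, 0.981, 0.17], [-0.867, -0.001, 0.497]]
wrist_force: [-0.2, 1.0, 0.2]
opening: 0.004
```

Emit:
send_rows(steps=[{"xyz": [0,0,0],"rotation": [0,0,0],"fingers": 0},{"xyz": [0,0,0],"rotation": [0,0,0],"fingers": 0},{"xyz": [0,0,0],"rotation": [0,0,0],"fingers": 0}])

```text
clock: 13.95
tcp_pos: [528.4, 166.8, 349.1]
ee_rot: [[0.49, -0.196, 0.849], [0.098, 0.981, 0.17], [-0.866, -0.0, 0.5]]
wrist_force: [0.2, 0.0, 0.5]
opening: 0.003
```

Run:
```python
from h import *
s=arm.sense();print(s["clock"],s["opening"],inb(s),np.round(s["joints"]),delta(oB+B1@[130,0,164],tiltR(11.3),s))
sc=arm.grab_frame("scene");cv2.imwrite("pics/c6.png",cv2.resize(sc[40:330,270:530],None,fx=2,fy=2)[:,:,::-1])
```

```text
13.95 0.002924627240351555 (array([ 1.295e+02, -1.000e-01,  2.414e+02]), array([ 0.4, -0. ,  0.3])) [ 20.  -5. 116.  -7.  40. -77.] ([77.4, 0.1, 0.5], [0.0, -0.0, 0.0])
```

View pics/c6.png

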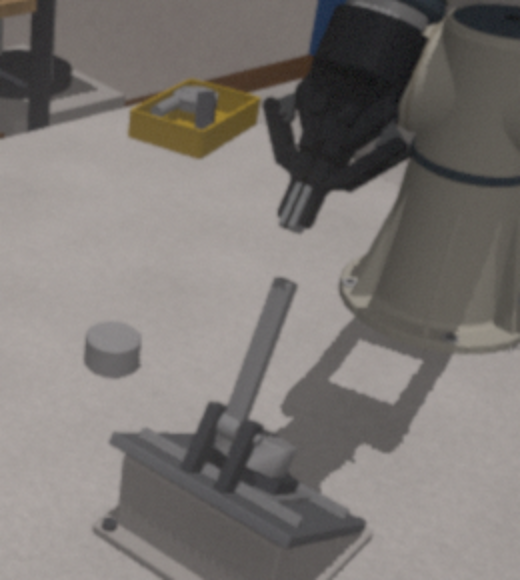

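The fingers are shut at (292,225), above and behind the bar's end at (285,280), and the block sits in the nest. Going down behind the bar.

Emit:
send_rows(steps=[{"xyz": [15,0,0],"rotation": [0,0,0],"fingers": 0},{"xyz": [30,0,0],"rotation": [0,0,0],"fingers": 0},{"xyz": [45,0,0],"rotation": [0,0,0],"fingers": 0},{"xyz": [60,0,0],"rotation": [0,0,0],"fingers": 0},{"xyz": [72,0,0],"rotation": [0,0,0],"fingers": 0},{"xyz": [77,0,0],"rotation": [0,0,0],"fingers": 0},{"xyz": [77,0,0],"rotation": [0,0,0],"fingers": 0},{"xyz": [77,0,0],"rotation": [0,0,0],"fingers": 0}])

```text
clock: 14.8
tcp_pos: [566.8, 174.4, 283.0]
ee_rot: [[0.491, -0.196, 0.849], [0.098, 0.981, 0.17], [-0.866, -0.0, 0.5]]
wrist_force: [0.5, -0.2, 0.7]
opening: -0.001
```

Run:
```python
from h import *
s=arm.sense();print(s["clock"],inb(s))
# path from here, contact radius 110
R=tiltR(11.3)
for ph in(1.57,1.4,1.2,1.0,.8,.6,.4,.25,.15):
    c=bar(ph,110,7)+[11,0,14]
    if ph>1.3:c[2]=min(c[2],166)
    print(ph,delta(oB+B1@c,R,s)[0])
```

```text
14.8 (array([130.4,  -0.2, 164.6]), array([ 0.7, -0.3,  0.4]))
1.57 [-1.4, 0.2, -40.4]
1.4 [-1.4, 0.2, -59.2]
1.2 [-7.5, 0.2, -80.7]
1.0 [1.2, 0.2, -100.9]
0.8 [13.8, 0.2, -119.0]
0.6 [29.7, 0.2, -134.2]
0.4 [48.3, 0.2, -146.0]
0.25 [63.6, 0.2, -152.2]
0.15 [74.2, 0.2, -155.1]
```

Emit:
send_rows(steps=[{"xyz": [0,0,-12],"rotation": [0,0,0],"fingers": 0},{"xyz": [0,0,-20],"rotation": [0,0,0],"fingers": 0},{"xyz": [0,0,-28],"rotation": [0,0,0],"fingers": 0},{"xyz": [0,0,-36],"rotation": [0,0,0],"fingers": 0},{"xyz": [0,0,-44],"rotation": [0,0,0],"fingers": 0},{"xyz": [0,0,-52],"rotation": [0,0,0],"fingers": 0},{"xyz": [0,0,-60],"rotation": [0,0,0],"fingers": 0}])

```text
clock: 15.5
tcp_pos: [515.5, 164.2, 252.8]
ee_rot: [[0.491, -0.196, 0.849], [0.098, 0.981, 0.17], [-0.865, -0.0, 0.501]]
wrist_force: [3.0, 0.6, -0.5]
opening: 0.002
```

Run:
```python
from h import *
s=arm.sense();print(s["clock"],inb(s))
```

```text
15.5 (array([ 6.990e+01, -1.000e-01,  1.646e+02]), array([ 2.4, -0. , -1.9]))
```

Emit:
send_rows(steps=[{"xyz": [0,0,-10],"rotation": [0,0,0],"fingers": 0},{"xyz": [0,0,-20],"rotation": [0,0,0],"fingers": 0},{"xyz": [0,0,-30],"rotation": [0,0,0],"fingers": 0},{"xyz": [2,0,-41],"rotation": [0,0,0],"fingers": 0},{"xyz": [8,0,-51],"rotation": [0,0,0],"fingers": 0},{"xyz": [14,0,-59],"rotation": [0,0,0],"fingers": 0},{"xyz": [22,0,-67],"rotation": [0,0,0],"fingers": 0},{"xyz": [30,0,-74],"rotation": [0,0,0],"fingers": 0},{"xyz": [39,0,-80],"rotation": [0,0,0],"fingers": 0},{"xyz": [48,0,-86],"rotation": [0,0,0],"fingers": 0}])

```text
clock: 16.5
tcp_pos: [465.7, 154.2, 166.8]
ee_rot: [[0.489, -0.196, 0.85], [0.098, 0.981, 0.17], [-0.867, -0.0, 0.499]]
wrist_force: [1.6, -0.2, 2.3]
opening: -0.001
```

Run:
```python
from h import *
s=arm.sense();print(s["clock"],inb(s))
for ph in(.25,.15,.08,.04,0):
    print(ph,delta(oB+B1@(bar(ph,110,7)+[11,0,14]),tiltR(11.3),s)[0])
```

```text
16.5 (array([-17. ,  -0.2, 115.6]), array([ 2.4, -0.5,  1.2]))
0.25 [14.6, 0.2, -4.8]
0.15 [25.2, 0.2, -7.7]
0.08 [32.8, 0.2, -9.0]
0.04 [37.2, 0.2, -9.6]
0 [41.6, 0.2, -9.9]
```

Emit:
send_rows(steps=[{"xyz": [8,0,-3],"rotation": [0,0,0],"fingers": 0},{"xyz": [15,0,-5],"rotation": [0,0,0],"fingers": 0},{"xyz": [22,0,-7],"rotation": [0,0,0],"fingers": 0},{"xyz": [28,0,-8],"rotation": [0,0,0],"fingers": 0},{"xyz": [33,0,-9],"rotation": [0,0,0],"fingers": 0},{"xyz": [35,0,-9],"rotation": [0,0,0],"fingers": 0},{"xyz": [35,0,-9],"rotation": [0,0,0],"fingers": 0}])

```text
clock: 17.2
tcp_pos: [475.1, 155.9, 132.2]
ee_rot: [[0.489, -0.196, 0.85], [0.097, 0.981, 0.17], [-0.867, -0.001, 0.498]]
wrist_force: [-0.3, 0.6, 0.0]
opening: 0.004
```

Run:
```python
from h import *
s=arm.sense();print(s["clock"],inb(s))
```

```text
17.2 (array([-26.1,  -0.3,  80.8]), array([-0.1,  0.6,  0.1]))
```

Emit:
send_rows(steps=[{"xyz": [1,0,0],"rotation": [0,0,0],"fingers": 0},{"xyz": [2,0,0],"rotation": [0,0,0],"fingers": 0},{"xyz": [3,0,0],"rotation": [0,0,0],"fingers": 0},{"xyz": [4,0,0],"rotation": [0,0,0],"fingers": 0}])

```text
clock: 17.6
tcp_pos: [477.6, 156.5, 129.7]
ee_rot: [[0.49, -0.196, 0.849], [0.097, 0.981, 0.17], [-0.866, -0.001, 0.5]]
wrist_force: [-2.1, -0.6, 1.7]
opening: 0.0
```

Emit:
send_rows(steps=[{"xyz": [1,0,0],"rotation": [0,0,0],"fingers": 0},{"xyz": [2,0,0],"rotation": [0,0,0],"fingers": 0}])

```text
clock: 17.8
tcp_pos: [478.7, 156.7, 128.0]
ee_rot: [[0.49, -0.196, 0.849], [0.098, 0.981, 0.17], [-0.866, -0.0, 0.5]]
wrist_force: [-1.7, -0.6, 1.2]
opening: -0.001
```

Run:
```python
from h import *
s=arm.sense();print(s["clock"],inb(s))
```

```text
17.8 (array([-24.9,  -0.3,  75.3]), array([-1. , -0.3,  1.9]))
```

Emit:
send_rows(steps=[{"xyz": [0.7,0,0],"rotation": [0,0,0],"fingers": 0},{"xyz": [1.3,0,0],"rotation": [0,0,0],"fingers": 0},{"xyz": [1.3,0,0],"rotation": [0,0,0],"fingers": 0}])

```text
clock: 18.1
tcp_pos: [479.6, 157.0, 126.9]
ee_rot: [[0.491, -0.196, 0.849], [0.098, 0.981, 0.17], [-0.866, -0.0, 0.5]]
wrist_force: [0.3, 0.9, 1.0]
opening: 0.002
```

Emit:
send_rows(steps=[{"xyz": [0.7,0,0],"rotation": [0,0,0],"fingers": 0},{"xyz": [0.7,0,0],"rotation": [0,0,0],"fingers": 0}])

```text
clock: 18.3
tcp_pos: [479.9, 157.1, 126.5]
ee_rot: [[0.491, -0.196, 0.849], [0.098, 0.981, 0.17], [-0.866, -0.0, 0.5]]
wrist_force: [-2.3, -0.7, 1.6]
opening: 0.002
```

Run:
```python
from h import *
s=arm.sense();print(s["clock"],inb(s))
```

```text
18.3 (array([-24.6,  -0.1,  73.4]), array([-1.3, -0.2,  2.6]))
```

Emit:
send_rows(steps=[{"xyz": [0.7,0,0],"rotation": [0,0,0],"fingers": 0},{"xyz": [1,0,0],"rotation": [0,0,0],"fingers": 0},{"xyz": [1,0,0],"rotation": [0,0,0],"fingers": 0}])

```text
clock: 18.6
tcp_pos: [480.0, 157.1, 126.3]
ee_rot: [[0.492, -0.196, 0.848], [0.098, 0.981, 0.17], [-0.865, -0.0, 0.501]]
wrist_force: [-17.3, -2.2, 23.2]
opening: 0.005
```

Emit:
send_rows(steps=[{"xyz": [0.7,0,0],"rotation": [0,0,0],"fingers": 0},{"xyz": [0.7,0,0],"rotation": [0,0,0],"fingers": 0}])

```text
clock: 18.8
tcp_pos: [480.0, 157.1, 126.1]
ee_rot: [[0.492, -0.196, 0.848], [0.098, 0.981, 0.17], [-0.865, -0.0, 0.502]]
wrist_force: [-26.7, -5.6, 39.1]
opening: 0.002
```

Run:
```python
from h import *
s=arm.sense();print(s["clock"],inb(s))
```

```text
18.8 (array([-24.7,  -0.2,  73. ]), array([-4.1, -0.3, 47.5]))
```

The bar is down on the block: the force rose sharply and the TCP stopped at 73.0 mm, where 73.3 was expected. Backing straight out.

Emit:
send_rows(steps=[{"xyz": [-3,0,0],"rotation": [0,0,0],"fingers": 0},{"xyz": [-10,0,0],"rotation": [0,0,0],"fingers": 0},{"xyz": [-30,0,0],"rotation": [0,0,0],"fingers": 0},{"xyz": [-60,0,0],"rotation": [0,0,0],"fingers": 0},{"xyz": [-95,0,0],"rotation": [0,0,0],"fingers": 0},{"xyz": [-115,0,0],"rotation": [0,0,0],"fingers": 0},{"xyz": [-120,0,0],"rotation": [0,0,0],"fingers": 0},{"xyz": [-120,0,0],"rotation": [0,0,0],"fingers": 0},{"xyz": [-120,0,0],"rotation": [0,0,0],"fingers": 0}])

```text
clock: 19.7
tcp_pos: [421.9, 145.4, 228.0]
ee_rot: [[0.49, -0.196, 0.849], [0.097, 0.981, 0.17], [-0.866, -0.001, 0.5]]
wrist_force: [-0.0, -0.1, -0.2]
opening: 0.0
```

Run:
```python
from h import *
s=arm.sense();im=arm.grab_frame("wrist");sc=arm.grab_frame("scene")
print(s["clock"],inb(s))
a=im[60:420,80:480];b=cv2.resize(sc[200:380,300:500],None,fx=2,fy=2)
c=np.hstack([a,b]).copy()
for ph,col in((0,(255,0,0)),(.1,(0,160,0))):
    p=proj("scene",oB+B1@bar(ph,138,7));q=((p-[300,200]+.5)*2-.5).round();cv2.circle(c,(int(q[0])+400,int(q[1])),4,col,1)
    p=proj("wrist",oB+B1@bar(ph,138,7),s)-[80,60];cv2.circle(c,(int(p[0]),int(p[1])),4,col,1)
cv2.imwrite("pics/c7.png",cv2.convertScaleAbs(c[:,:,::-1],alpha=1.2))
```

```text
19.7 (array([-25.1,  -0.2, 190.9]), array([-0.2, -0.1, -0.2]))
```

View pics/c7.png

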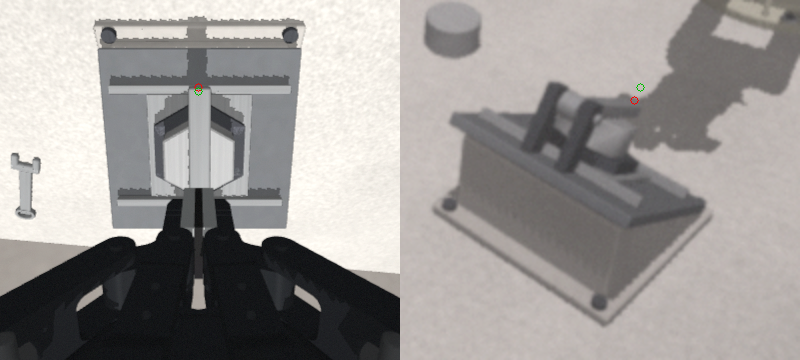

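The left crop shows the bar lying across the block along the midline, its end at the 0-rad mark (198,88). In the right crop the bar's end agrees with the red 0-rad mark (634,100), the block is under it in the nest, and the arm is clear.

```bash
python3 -c "
from workcell import arm
print(arm.hand_in())"
```

```text
the job is handed in; nothing more can be done
None
```

I put the six-sided block home in the nest, pushed the clamp bar down onto it with the closed fingertips, backed the arm clear and handed the job in at about 20 s. The hand-in reports no verdict, so the result rests on my own checks.

- **Block:** it entered the nest with almost no side force and met the floor at the expected depth, within about 1 mm. The press was about 17 N. With the gripper off, a close picture matched the projected corners of a fully home block while the bar was still up.
- **Clamp bar:** the force rose sharply at the expected height. The highest reading was 47 N at the fingertips, which I work out to about 70 N on the block, against the 150 N limit. In the last picture the bar's end lies on the 0 rad mark, and the wrist force is zero.
- **Other objects:** the disc and the wrench show where they were in the later pictures. I did not look at the square block again after the first wrist picture, but nothing was moved near it after that.
- **Disagreements:**
  - The block's position in the grip was estimated as 1.9 mm off-centre at pick-up and 0.3 mm in the later picture. I used the later figure, and it fitted.
  - The bed's lower edge measured 1 to 2 mm off from the rails and collar; I used the rails and collar.
  - In the close picture of the seated block, its lowest corner sat about 3 camera pixels from its mark; the other corners agreed more closely.

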